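# Zero a stone mill's burr dial and back it off four clicks

### The job

This stone mill has just been fitted with new stones and must be zeroed before the customer collects it. By its lever, turn the dial on top clockwise (seen from above) until the stones touch and it goes no further - feel for it, do not force it - then bring it back counter-clockwise by exactly four clicks and leave it sitting there in its notch. Leave the other things on the counter where they are.

Things in the scene. Friction and masses are not known exactly. Their poses are not given: they have to be found in the camera images.
- mill: Stone grain mill with its hopper taken off: wooden case 165 x 175 mm (x by y) under a 171 x 181 mm steel top plate, upper face 150 mm above the counter; steel spout on its +x face. Heavy, does not move. Origin: centre of its underside, on the dial's axis; z up.
- dial_axis (a point): Fixed point on the dial's vertical axis, level with its top face, 184 mm above the counter. The stones touch in one of the dial's notches: notch zero. It differs each time and cannot be seen; the start is 6 to 10 notches (120 to 200 degrees) counter-clockwise of it. Past it the dial gives only 2 degrees at 10 N, 3 at 20 N (at the grip); forced past 6 degrees (45 N), the stones chip.
- dial: Burr dial: aluminium ring 130 mm across, 22 mm high; three pins 50 mm from the axis rise 8 mm above it. Origin on the axis, at its underside, 162 mm up; z up, x along the lever. It clicks into a notch every 20 degrees: leaving one takes a 6 to 8 N push at the grip, which fades, and past half-way the dial jumps into the next. Clockwise from above closes the stones.
- lever_grip (a point): Middle of the upright black grip on the dial's lever, 198 mm above the counter: a round pin of 18 mm diameter, 100 mm from the dial's axis, standing free from 178 mm (top of the lever, a flat bar 15 mm wide, 9 mm thick, reaching 109 mm from the axis) up to 214 mm. It goes round with the dial and can be pushed from either side; nothing around it is as high.

How it is judged:
On the way:
1. The dial has been turned clockwise until the stones touch (notch zero, within 5 degrees) (distance between dial_dog and stop_dog below 0.0201 m), for 0.2 s.
At the end, for the whole second after the job is handed in: The dial stands released in the fourth notch counter-clockwise of its stop: 80 degrees from the stop, within 7 degrees. (dial_dog and stop_dog are the two stop lugs hidden under the dial, 58 mm from its axis; they stand 15 degrees apart at the stop.) (distance between dial_dog and stop_dog between 0.0806 and 0.0901 m); the robot touches nothing.
It fails at once if The dial is forced more than 6 degrees past the notch where the stones touch (takes about 45 N at the grip) (distance between dial_dog and stop_dog below 0.0091 m).
It fails at once if A bystander on the counter is moved by more than 30 mm (distance of any of hopper, bowl, old_stone, screwdriver, brush, wrench, carton, squeeze_bottle from where it was at the start of the episode above 0.03 m).
It also fails if it takes over 58 s, if anything falls off the work surface, if the arm or the gripper's body presses on something with over 40 N, if the wrist force passes 120 N, or if a joint passes its speed limit or range.

### The arm

A 7-joint arm with a two-finger parallel gripper is mounted at the origin on the work surface. World frame = base frame: x ahead of the robot, y to its left, z up, the work surface at z = 0. Lengths are in m, angles in rad, forces in N, time in s.
With the tool pointing down it reaches from about 0.425 to 0.925 m from the base axis. Payload 6.8 kg.
Tool frame: the origin (TCP) lies midway between the tips of the shut fingers; the grasp point (between the pads) lies 19 mm behind it; z points along the fingers, y is the line along which they close (so a half turn about z gives the same grasp; the last joint's range is limited). The gripper opens to 85 mm and grips with 20 to 120 N. Pads are 22 mm wide; open, the fingers measure 114 mm over their backs; the gripper's body (76 mm by 85 mm) begins 54 mm behind the grasp point. The pads swing forward as they close: fully open they stand 13 mm farther back than shut.
Start: joints at [-1.351, 0.477, 0.022, 1.555, -0.011, 1.109, -0.083], TCP at [0.217, 0.639, 0.231] pointing down, gripper open.
Joint ranges: [-2.96, 2.96], [-0.34, 2.1], [-1.41, 1.46], [0.24, 2.44], [-1.37, 4.51], [0.17, 1.92], [-2.96, 2.96]. Speed limits (rad/s): [2.39, 2.39, 3.14, 3.14, 3.14, 3.14, 3.14].

### API

Orientations are given as a unit quaternion [w, x, y, z].
In Python, from station import bot gives the robot as it stands.
- The arm moves only by the tool jog_arm, never from a script. Its argument "rows" is a list of rows, each an object of numbers: "fingers": the finger opening in mm, from 0 to 85.4; "x", "y", "z": the shift along the tool's x, y, z in mm; "ax", "ay", "az": the turn, a rotation vector about the tool's x, y, z in degrees. A call has exactly 8 rows; each row shifts and turns the commanded pose from where the row before left it, along the tool's axes as they then stand; what a row does not reach is not made up. A row lasts 1/10 s, in which the tool goes at most 50 mm and 8.59 degrees, less where a joint would pass 70% of its speed; a pose out of reach is approached as far as the arm can. A call with a gripper value outside its range is refused whole. The fingers move at their own pace and stop on an object; "force" is the grip in N (left out, the last holds). Time passes only in rows, so rows that do not move let the fingers close, or fill a call up. It gives the time, the measured TCP pose, the force, the opening and the grip force at its end, in the units of the state.
- bot.get_obs(): the state, without advancing time (a new reading comes with each control period).
- bot.read_camera(name): name is "scene" or "side" or "wrist"; returns a dict with "pixels" (400x640x3 uint8, red, green, blue), "vertical_fov" (degrees; the focal length in pixels is half the picture's height over the tangent of half this angle, whatever the lens; pixels are square), "cx", "cy" (the principal point, pixels), "world_from_camera" (4x4, takes a point from camera to world coordinates). Camera axes: x right, y down, z forward; pixel columns grow to the right and rows downward; lengths in m; the calibration is good to about 2 mm. The wrist camera is an equidistant fisheye: a pixel r from the principal point sees the ray r / f radians off the axis. A picture is of the moment at which its call begins. There is no depth.
- bot.hand_in(): hands the job in; it is judged then, once.
The state is a dict: "t": time; "q": joint angles; "joint_vel": joint speeds; "joint_torque": joint torques, N m; "eef_pos": TCP position; "tool_rot": TCP orientation; "contact_force": force on the tool from outside, world axes, zero at the start; "torque": the same for the moment, N m; "gripper_width": opening from 0.0 (shut) to 1.0 (fully open); "grasp_force": force on a finger pad.
Only numpy, scipy, OpenCV 4.12 (cv2) and the standard library are available. Lean on these libraries where they do the work, as an engineer would, in place of code of your own. Each camera call takes 0.05 s, during which the arm holds its last target. There are 200 camera calls.

## Working session

There is one attempt and no reset: what is moved stays moved. The work goes in short steps, Python scripts to look and compute and a tool call to move; the robot and the scene stay as the last step left them, time stands still between calls to the robot, and variables do not carry over. Pictures are saved under pics/ and viewed, at most 10 in all, crops included, and the job is handed in when it is done.

Besides the shell and the picture viewer there is one more tool, called after ">>>" as name(argument=value, ...) on one line, values as JSON. jog_arm: Moves the arm, as the interface text tells. Its arguments: {"type":"object","properties":{"rows":{"type":"array","items":{"type":"object","properties":{"fingers":{"type":"number"},"x":{"type":"number"},"y":{"type":"number"},"z":{"type":"number"},"ax":{"type":"number"},"ay":{"type":"number"},"az":{"type":"number"}}}},"force":{"type":"number"}},"required":["rows"]}

```bash
mkdir -p pics
python3 - <<'E'
from station import bot
import cv2,numpy as np
o=bot.get_obs();print({k:np.round(v,3) for k,v in o.items()})
for n in("scene","side"):
    c=bot.read_camera(n);cv2.imwrite(f"pics/{n}0.png",c["pixels"][...,::-1]);print(n,c["vertical_fov"],c["cx"],c["cy"],np.round(c["world_from_camera"],3).tolist())
E
```

```text
{'t': np.float64(0.0), 'q': array([-1.351,  0.478,  0.022,  1.556, -0.011,  1.109, -0.083]), 'joint_vel': array([-0.001,  0.   , -0.   ,  0.004,  0.   , -0.002, -0.   ]), 'joint_torque': array([-1.0000e-03, -5.9646e+01,  1.6080e+00, -2.8120e+01,  1.3000e-02,
        9.0000e-03,  0.0000e+00]), 'eef_pos': array([0.217, 0.638, 0.23 ]), 'tool_rot': array([-0.   ,  0.163,  0.987, -0.001]), 'contact_force': array([ 0.044, -0.436, -0.404]), 'torque': array([ 0.046, -0.04 , -0.021]), 'grasp_force': np.float64(0.0), 'gripper_width': np.float64(0.997)}
scene 42.7441541043014 320.228003331021 202.30414637923295 [[0.358, -0.896, 0.261, 0.428], [-0.934, -0.342, 0.105, -0.007], [-0.004, -0.281, -0.96, 0.769], [0.0, 0.0, 0.0, 1.0]]
side 51.215126532968775 321.0770263807606 192.08273188263502 [[-0.914, -0.266, 0.306, 0.406], [-0.405, 0.628, -0.664, 0.475], [-0.015, -0.731, -0.682, 0.581], [0.0, 0.0, 0.0, 1.0]]
```

View pics/scene0.png

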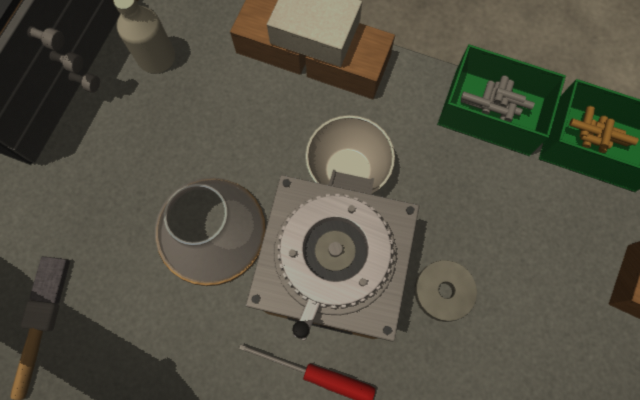

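View pics/side0.png

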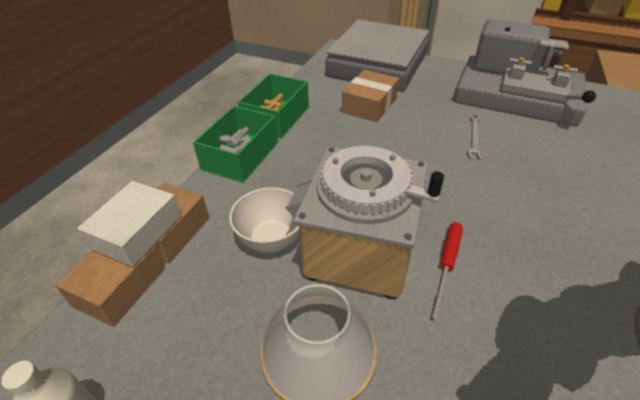

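The scene view shows the dial centred near (336,249), the black grip at (302,329), and the plate screws at (286,183), (410,210), (256,298) and (390,329). In the side view the grip is at (436,184). The hopper is on the +y side and the screwdriver sits low, near the grip.

```bash
cat > h.py <<'E'
from station import bot
import cv2,numpy as np
def ray(c,p):
    f=200/np.tan(np.radians(c["vertical_fov"]/2)); T=np.array(c["world_from_camera"])
    return T[:3,3],T[:3,:3]@np.array([(p[0]-c["cx"])/f,(p[1]-c["cy"])/f,1])
def onz(c,p,z):
    o,d=ray(c,p); return o+d*(z-o[2])/d[2]
def blob(g,p,r,th=None):
    x,y=p; w=g[y-r:y+r+1,x-r:x+r+1].astype(float)
    th=th or (w.min()+np.median(w))/2
    n,l,s,ct=cv2.connectedComponentsWithStats((w<th).astype(np.uint8)); i=1+np.argmax(s[1:,4])
    return ct[i]+[x-r,y-r],s[i]
E
python3 - <<'E'
from h import *
for n,S,G in(("scene",[(286,183),(410,210),(390,329),(256,298)],(302,329)),("side",[(336,153),(421,163),(408,237),(302,215)],(436,184))):
    c=bot.read_camera(n);g=cv2.cvtColor(c["pixels"],cv2.COLOR_RGB2GRAY)
    P=[]
    for s in S:
        b,st=blob(g,s,6);P.append(onz(c,b,.152));print(n,s,b.round(1),st[4],P[-1].round(4))
    P=np.array(P)[:,:2];t=np.linalg.solve(np.c_[P[2]-P[0],P[1]-P[3]],P[1]-P[0])
    A=P[0]+t[0]*(P[2]-P[0]);print("axis",A,P.mean(0),np.linalg.norm(P-np.roll(P,1,0),axis=1))
    b,st=blob(g,G,16,45);print("grip",b,st)
    for z in(.198,.214):
        w=onz(c,b,z)[:2];print(z,w,np.linalg.norm(w-A),np.degrees(np.arctan2(*(w-A)[::-1])))
E
```

```text
scene (286, 183) [286.2 182.8] 50 [0.6047 0.1097 0.152 ]
scene (410, 210) [409.7 210.2] 51 [ 0.6263 -0.0482  0.152 ]
scene (390, 329) [387.  329.9] 53 [ 0.4784 -0.0689  0.152 ]
scene (256, 298) [255.8 298.6] 63 [0.4567 0.089  0.152 ]
axis [0.54149911 0.02039329] [0.54152461 0.02039471] [0.14938162 0.15944218 0.14938928 0.15933357]
grip [299.93617021 328.3106383 ] [  2   4  21  21 235]
0.198 [0.44233707 0.02452669] 0.09924815556603754 177.61310674529102
0.214 [0.44193223 0.02363493] 0.09961964067296465 178.13525532952892
side (336, 153) [331.6 149. ] 21 [ 0.6254 -0.0472  0.152 ]
side (421, 163) [420.4 163.5] 19 [ 0.4783 -0.0672  0.152 ]
side (408, 237) [407.4 236.2] 37 [0.4562 0.0915 0.152 ]
side (302, 215) [301.7 215.2] 32 [0.6044 0.1123 0.152 ]
axis [0.54095756 0.0220171 ] [0.54107375 0.02234862] [0.16089193 0.14852238 0.16020131 0.14968504]
grip [435.236 183.78 ] [  8   4  15  24 250]
0.198 [0.4411989 0.0260738] 0.09984110924202859 177.6713416060587
0.214 [0.4397442  0.04483978] 0.10375460621924258 167.2928519380653
```

>>> jog_arm(rows=[{"x": -38, "y": -28, "z": -4, "fingers": 60}, {"x": -38, "y": -28, "z": -4}, {"x": -38, "y": -28, "z": -4}, {"x": -38, "y": -28, "z": -4}, {"x": -38, "y": -28, "z": -4}, {"x": -38, "y": -28, "z": -4}, {"x": -38, "y": -28, "z": -4}, {"x": -38, "y": -28, "z": -4}], force=60)

```text
invalid input
```

```bash
cat > s.py <<'E'
from h import *
from scipy.spatial.transform import Rotation as R
import sys
o=bot.get_obs();w,x,y,z=o["tool_rot"];M=R.from_quat([x,y,z,w]).as_matrix();p=np.array(o["eef_pos"])
A=np.array([.5413,.0211]);r=p[:2]-A;F=M.T@np.array(o["contact_force"])
print("t%.2f"%o["t"],"p",p.round(4),"yawx %.2f"%np.degrees(np.arctan2(M[1,0],M[0,0])),"tilt",M[:2,2].round(3),"phi %.2f rad %.1f"%(np.degrees(np.arctan2(r[1],r[0])),1e3*np.hypot(*r)),"Ftool",F.round(1),"gw %.3f gf %.1f"%(o["gripper_width"],o["grasp_force"]),"q7 %.2f"%o["q"][6])
if len(sys.argv)>3:
    g=np.array([float(a) for a in sys.argv[1:4]])
    print("tool delta mm",(1e3*M.T@(g-p)).round(1))
E
python3 s.py .4414 .0253 .25
```

```text
t0.20 p [0.2172 0.6387 0.2307] yawx 161.22 tilt [-0.    -0.001] phi 117.69 rad 697.5 Ftool [-0.5 -0.5 -0.4] gw 1.000 gf 0.0 q7 -0.08
tool delta mm [-409.7 -508.6  -18.7]
```

>>> jog_arm(force=60, rows=[{"x": -38, "y": -28, "z": -4, "ax": 0, "ay": 0, "az": 0, "fingers": 60}, {"x": -38, "y": -28, "z": -4, "ax": 0, "ay": 0, "az": 0, "fingers": 60}, {"x": -38, "y": -28, "z": -4, "ax": 0, "ay": 0, "az": 0, "fingers": 60}, {"x": -38, "y": -28, "z": -4, "ax": 0, "ay": 0, "az": 0, "fingers": 60}, {"x": -38, "y": -28, "z": -4, "ax": 0, "ay": 0, "az": 0, "fingers": 60}, {"x": -38, "y": -28, "z": -4, "ax": 0, "ay": 0, "az": 0, "fingers": 60}, {"x": -38, "y": -28, "z": -4, "ax": 0, "ay": 0, "az": 0, "fingers": 60}, {"x": -38, "y": -28, "z": -4, "ax": 0, "ay": 0, "az": 0, "fingers": 60}])

```text
t: 1.0
eef_pos: [0.4338, 0.3273, 0.2635]
tool_rot: [0.0, 0.163, 0.987, 0.0]
contact_force: [0.4, 0.5, -0.7]
gripper_width: 0.7
grasp_force: 0.0
```

```bash
python3 s.py .4414 .0253 .25
```

```text
t1.00 p [0.4338 0.3273 0.2635] yawx 161.22 tilt [0. 0.] phi 109.35 rad 324.5 Ftool [-0.2  0.6  0.7] gw 0.700 gf 0.0 q7 0.52
tool delta mm [-104.4 -283.5   13.5]
```

>>> jog_arm(rows=[{"x": -14.9, "y": -40.5, "z": 0, "ax": 0, "ay": 0, "az": 0, "fingers": 60}, {"x": -14.9, "y": -40.5, "z": 0, "ax": 0, "ay": 0, "az": 0, "fingers": 60}, {"x": -14.9, "y": -40.5, "z": 0, "ax": 0, "ay": 0, "az": 0, "fingers": 60}, {"x": -14.9, "y": -40.5, "z": 0, "ax": 0, "ay": 0, "az": 0, "fingers": 60}, {"x": -14.9, "y": -40.5, "z": 0, "ax": 0, "ay": 0, "az": 0, "fingers": 60}, {"x": -14.9, "y": -40.5, "z": 0, "ax": 0, "ay": 0, "az": 0, "fingers": 60}, {"x": -14.9, "y": -40.5, "z": 0, "ax": 0, "ay": 0, "az": -8.25, "fingers": 60}, {"x": 0, "y": 0, "z": 0, "ax": 0, "ay": 0, "az": -8.25, "fingers": 60}], force=60)

```text
t: 1.8
eef_pos: [0.4402, 0.0249, 0.2635]
tool_rot: [0.0, 0.027, 1.0, -0.0]
contact_force: [-0.5, 0.2, 0.5]
gripper_width: 0.699
grasp_force: 0.0
```

```bash
python3 s.py .4414 .0253 .184; python3 -c "
from h import *
c=bot.read_camera('side');cv2.imwrite('pics/side1.png',c['pixels'][80:300,280:600,::-1])"
```

```text
t1.80 p [0.4402 0.0249 0.2635] yawx 176.88 tilt [ 0.    -0.001] phi 177.83 rad 101.2 Ftool [ 0.5  0.2 -0.5] gw 0.699 gf 0.0 q7 1.34
tool delta mm [-1.2  0.5 79.5]
```

View pics/side1.png

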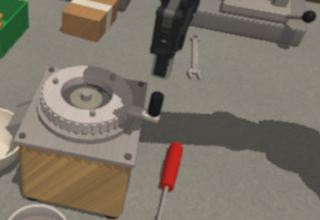

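The gripper hangs directly above and clear of the grip at crop (156,103). Next I descend and close on it.

>>> jog_arm(rows=[{"x": -1.2, "y": 0.5, "z": 20, "ax": 0, "ay": 0, "az": -0.8, "fingers": 60}, {"x": 0, "y": 0, "z": 20, "ax": 0, "ay": 0, "az": 0, "fingers": 60}, {"x": 0, "y": 0, "z": 20, "ax": 0, "ay": 0, "az": 0, "fingers": 60}, {"x": 0, "y": 0, "z": 19.5, "ax": 0, "ay": 0, "az": 0, "fingers": 45}, {"x": 0, "y": 0, "z": 0, "ax": 0, "ay": 0, "az": 0, "fingers": 30}, {"x": 0, "y": 0, "z": 0, "ax": 0, "ay": 0, "az": 0, "fingers": 10}, {"x": 0, "y": 0, "z": 0, "ax": 0, "ay": 0, "az": 0, "fingers": 10}, {"x": 0, "y": 0, "z": 0, "ax": 0, "ay": 0, "az": 0, "fingers": 10}], force=60)

```text
t: 2.65
eef_pos: [0.4399, 0.0297, 0.1833]
tool_rot: [-0.002, 0.02, 1.0, -0.001]
contact_force: [-1.8, -4.7, -8.6]
gripper_width: 0.192
grasp_force: 58.6
```

```bash
python3 s.py .4414 .0253 .184
```

```text
t2.65 p [0.4399 0.0297 0.1833] yawx 177.74 tilt [-0.004 -0.002] phi 175.15 rad 101.7 Ftool [ 1.5 -4.7  8.6] gw 0.192 gf 58.6 q7 1.40
tool delta mm [-1.7 -4.3 -0.7]
```

>>> jog_arm(rows=[{"x": -0.75, "y": 12.2, "z": 0, "ax": 0, "ay": 0, "az": 7, "fingers": 10}, {"x": -0.75, "y": 12.2, "z": 0, "ax": 0, "ay": 0, "az": 7, "fingers": 10}, {"x": -0.75, "y": 12.2, "z": 0, "ax": 0, "ay": 0, "az": 7, "fingers": 10}, {"x": -0.75, "y": 12.2, "z": 0, "ax": 0, "ay": 0, "az": 7, "fingers": 10}, {"x": -0.75, "y": 12.2, "z": 0, "ax": 0, "ay": 0, "az": 7, "fingers": 10}, {"x": -0.75, "y": 12.2, "z": 0, "ax": 0, "ay": 0, "az": 7, "fingers": 10}, {"x": -0.75, "y": 12.2, "z": 0, "ax": 0, "ay": 0, "az": 7, "fingers": 10}, {"x": 0, "y": 0, "z": 0, "ax": 0, "ay": 0, "az": 0, "fingers": 10}], force=60)

```text
t: 3.45
eef_pos: [0.4809, 0.104, 0.1834]
tool_rot: [0.002, 0.434, 0.901, -0.001]
contact_force: [7.3, -6.6, -15.7]
gripper_width: 0.192
grasp_force: 60.1
```

```bash
python3 s.py; python3 -c "
from h import *
c=bot.read_camera('scene');cv2.imwrite('pics/scene1.png',c['pixels'][120:380,140:460,::-1])"
```

```text
t3.45 p [0.4809 0.104  0.1834] yawx 128.58 tilt [ 0.003 -0.003] phi 126.08 rad 102.6 Ftool [-9.7  1.6 15.7] gw 0.192 gf 60.1 q7 0.47
```

View pics/scene1.png

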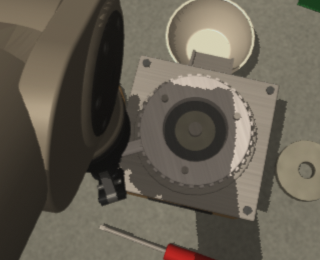

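>>> jog_arm(rows=[{"x": -1.1, "y": 12.2, "z": 0, "ax": 0, "ay": 0, "az": 7, "fingers": 10}, {"x": -1.1, "y": 12.2, "z": 0, "ax": 0, "ay": 0, "az": 7, "fingers": 10}, {"x": -1.1, "y": 12.2, "z": 0, "ax": 0, "ay": 0, "az": 7, "fingers": 10}, {"x": -0.75, "y": 12.2, "z": 0, "ax": 0, "ay": 0, "az": 7, "fingers": 10}, {"x": -0.75, "y": 12.2, "z": 0, "ax": 0, "ay": 0, "az": 7, "fingers": 10}, {"x": -0.75, "y": 12.2, "z": 0, "ax": 0, "ay": 0, "az": 7, "fingers": 10}, {"x": -0.75, "y": 12.2, "z": 0, "ax": 0, "ay": 0, "az": 7, "fingers": 10}, {"x": 0, "y": 0, "z": 0, "ax": 0, "ay": 0, "az": 0, "fingers": 10}], force=60)

```text
t: 4.3
eef_pos: [0.5618, 0.1223, 0.1834]
tool_rot: [0.002, 0.769, 0.64, -0.001]
contact_force: [8.3, -8.2, -14.3]
gripper_width: 0.19
grasp_force: 60.4
```

```bash
python3 s.py
```

```text
t4.30 p [0.5618 0.1223 0.1834] yawx 79.54 tilt [ 0.002 -0.005] phi 78.53 rad 103.2 Ftool [-6.5  9.6 14.4] gw 0.190 gf 60.4 q7 -0.24
```

>>> jog_arm(rows=[{"x": 0, "y": 0, "z": 0, "ax": 0, "ay": 0, "az": 0, "fingers": 60}, {"x": 0, "y": 0, "z": 0, "ax": 0, "ay": 0, "az": 0, "fingers": 60}, {"x": 0, "y": 0, "z": 0, "ax": 0, "ay": 0, "az": 0, "fingers": 60}, {"x": 0, "y": 0, "z": 0, "ax": 0, "ay": 0, "az": 0, "fingers": 60}, {"x": 0, "y": 0, "z": 0, "ax": 0, "ay": 0, "az": 0, "fingers": 60}, {"x": 0, "y": 0, "z": 0, "ax": 0, "ay": 0, "az": 0, "fingers": 60}, {"x": 0, "y": 0, "z": 0, "ax": 0, "ay": 0, "az": 0, "fingers": 60}, {"x": 0, "y": 0, "z": 0, "ax": 0, "ay": 0, "az": 0, "fingers": 60}], force=60)

```text
t: 5.1
eef_pos: [0.56, 0.1249, 0.1838]
tool_rot: [-0.0, 0.767, 0.642, 0.0]
contact_force: [0.1, -0.0, -0.6]
gripper_width: 0.704
grasp_force: 0.0
```

```bash
python3 s.py; python3 -c "
from h import *
c=bot.read_camera('wrist');a=c['pixels'];c2=bot.read_camera('side');cv2.imwrite('pics/both2.png',np.hstack([cv2.resize(a,(400,250)),cv2.resize(c2['pixels'],(400,250))])[...,::-1]);cv2.imwrite('pics/w2.png',a[...,::-1]);cv2.imwrite('pics/s2.png',c2['pixels'][...,::-1])"
```

```text
t5.10 p [0.56   0.1249 0.1838] yawx 79.85 tilt [-0.  0.] phi 79.79 rad 105.5 Ftool [0.  0.1 0.6] gw 0.704 gf 0.0 q7 -0.24
```

View pics/both2.png

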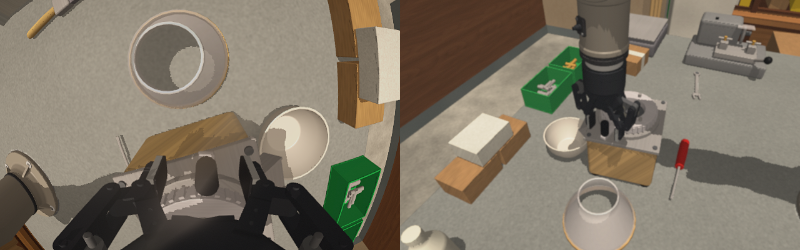

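The wrist view (left half) shows the dark pin standing between the open fingers, near half-scale (207,175). I'll measure where it rests.

```bash
cat > pin.py <<'E'
from h import *
def wray(c,p):
    f=200/np.tan(np.radians(c["vertical_fov"]/2));d=np.array([p[0]-c["cx"],p[1]-c["cy"]]);r=np.hypot(*d);T=np.array(c["world_from_camera"])
    return T[:3,3],T[:3,:3]@np.r_[np.sin(r/f)*d/r,np.cos(r/f)]
def pin(seed,name,r=40,th=75):
    A=np.array([.5413,.0211])
    c=bot.read_camera("wrist");cv2.imwrite(f"pics/{name}.png",c["pixels"][...,::-1])
    g=cv2.cvtColor(c["pixels"],cv2.COLOR_RGB2GRAY);x,y=seed
    l=cv2.connectedComponents((g[y-r:y+r,x-25:x+25]<th).astype(np.uint8))[1]
    m=l==l[r,25]
    ys,xs=np.nonzero(m);print("box",xs.min()+x-25,xs.max()+x-25,ys.min()+y-r,ys.max()+y-r,m.sum(),g[y,x])
    for p,z in(((xs.mean()+x-25,ys.mean()+y-r),.198),((xs.mean()+x-25,ys.max()+y-r-12),.214),((xs.mean()+x-25,ys.min()+y-r+14),.178)):
        o,d=wray(c,p);w=(o+d*(z-o[2])/d[2])[:2]-A;print(np.round(p,1),z,"r %.1f phi %.2f"%(1e3*np.hypot(*w),np.degrees(np.arctan2(w[1],w[0]))))
if __name__=="__main__":
    import sys;pin((int(sys.argv[1]),int(sys.argv[2])),sys.argv[3])
E
python3 pin.py 331 285 w3
```

```text
box 312 350 250 313 2005 70
[330.3 282.6] 0.198 r 99.0 phi 78.05
[330.3 301. ] 0.214 r 99.6 phi 78.21
[330.3 264. ] 0.178 r 98.2 phi 77.85
```

The pin is seated at φ ≈ 78°, exactly five notches on, with radius about 99 mm. I'll recentre and regrip.

>>> jog_arm(rows=[{"x": -5.5, "y": 3, "z": 0, "ax": 0, "ay": 0, "az": 1.8, "fingers": 60}, {"x": 0, "y": 0, "z": 0, "ax": 0, "ay": 0, "az": 0, "fingers": 60}, {"x": 0, "y": 0, "z": 0, "ax": 0, "ay": 0, "az": 0, "fingers": 40}, {"x": 0, "y": 0, "z": 0, "ax": 0, "ay": 0, "az": 0, "fingers": 12}, {"x": 0, "y": 0, "z": 0, "ax": 0, "ay": 0, "az": 0, "fingers": 12}, {"x": 0, "y": 0, "z": 0, "ax": 0, "ay": 0, "az": 0, "fingers": 12}, {"x": 0, "y": 0, "z": 0, "ax": 0, "ay": 0, "az": 0, "fingers": 12}, {"x": 0, "y": 0, "z": 0, "ax": 0, "ay": 0, "az": 0, "fingers": 12}], force=40)

```text
t: 6.05
eef_pos: [0.5619, 0.1191, 0.1839]
tool_rot: [-0.0, 0.777, 0.63, -0.0]
contact_force: [-0.3, -0.4, 2.6]
gripper_width: 0.196
grasp_force: 39.0
```

```bash
python3 s.py
```

```text
t6.05 p [0.5619 0.1191 0.1839] yawx 78.07 tilt [-0.  0.] phi 78.12 rad 100.1 Ftool [-0.5 -0.2 -2.6] gw 0.196 gf 39.0 q7 -0.25
```

>>> jog_arm(rows=[{"x": -0.55, "y": 10.4, "z": 0, "ax": 0, "ay": 0, "az": 6, "fingers": 12}, {"x": -0.55, "y": 10.4, "z": 0, "ax": 0, "ay": 0, "az": 6, "fingers": 12}, {"x": -0.55, "y": 10.4, "z": 0, "ax": 0, "ay": 0, "az": 6, "fingers": 12}, {"x": -0.2, "y": 5.2, "z": 0, "ax": 0, "ay": 0, "az": 3, "fingers": 12}, {"x": -0.2, "y": 5.2, "z": 0, "ax": 0, "ay": 0, "az": 3, "fingers": 12}, {"x": 0, "y": 0, "z": 0, "ax": 0, "ay": 0, "az": 0, "fingers": 12}, {"x": 0, "y": 0, "z": 0, "ax": 0, "ay": 0, "az": 0, "fingers": 12}, {"x": 0, "y": 0, "z": 0, "ax": 0, "ay": 0, "az": 0, "fingers": 12}], force=40)

```text
t: 6.85
eef_pos: [0.5996, 0.1027, 0.1839]
tool_rot: [-0.0, 0.89, 0.455, 0.0]
contact_force: [-2.1, 2.8, 3.5]
gripper_width: 0.195
grasp_force: 39.6
```

```bash
python3 s.py
```

```text
t6.85 p [0.5996 0.1027 0.1839] yawx 54.13 tilt [-0.     0.001] phi 54.45 rad 100.2 Ftool [ 1.  -3.3 -3.5] gw 0.195 gf 39.6 q7 -0.56
```

Only 3.3 N at 3.5° past the notch, so this isn't the stop. On to the next.

>>> jog_arm(rows=[{"x": -0.4, "y": 8.7, "z": 0, "ax": 0, "ay": 0, "az": 5, "fingers": 12}, {"x": -0.4, "y": 8.7, "z": 0, "ax": 0, "ay": 0, "az": 5, "fingers": 12}, {"x": -0.4, "y": 8.7, "z": 0, "ax": 0, "ay": 0, "az": 5, "fingers": 12}, {"x": -0.1, "y": 4.4, "z": 0, "ax": 0, "ay": 0, "az": 2.5, "fingers": 12}, {"x": -0.1, "y": 4.4, "z": 0, "ax": 0, "ay": 0, "az": 2.5, "fingers": 12}, {"x": 0, "y": 0, "z": 0, "ax": 0, "ay": 0, "az": 0, "fingers": 12}, {"x": 0, "y": 0, "z": 0, "ax": 0, "ay": 0, "az": 0, "fingers": 12}, {"x": 0, "y": 0, "z": 0, "ax": 0, "ay": 0, "az": 0, "fingers": 12}], force=40)

```text
t: 7.65
eef_pos: [0.6206, 0.0819, 0.1837]
tool_rot: [-0.004, 0.955, 0.295, -0.003]
contact_force: [-13.5, 11.0, 14.0]
gripper_width: 0.2
grasp_force: 41.4
```

```bash
python3 s.py
```

```text
t7.65 p [0.6206 0.0819 0.1837] yawx 34.36 tilt [-0.007  0.006] phi 37.48 rad 100.0 Ftool [ -4.9 -16.9 -13.8] gw 0.200 gf 41.4 q7 -0.80
```

About 17 N at roughly the 38° notch looks like the stop. I'll relax back to the notch, release, and verify where the pin sits.

>>> jog_arm(rows=[{"x": -0.1, "y": -3.3, "z": 0, "ax": 0, "ay": 0, "az": -1.9, "fingers": 12}, {"x": -0.1, "y": -3.3, "z": 0, "ax": 0, "ay": 0, "az": -1.9, "fingers": 12}, {"x": 0, "y": 0, "z": 0, "ax": 0, "ay": 0, "az": 0, "fingers": 12}, {"x": 0, "y": 0, "z": 0, "ax": 0, "ay": 0, "az": 0, "fingers": 60}, {"x": 0, "y": 0, "z": 0, "ax": 0, "ay": 0, "az": 0, "fingers": 60}, {"x": 0, "y": 0, "z": 0, "ax": 0, "ay": 0, "az": 0, "fingers": 60}, {"x": 0, "y": 0, "z": 0, "ax": 0, "ay": 0, "az": 0, "fingers": 60}, {"x": 0, "y": 0, "z": 0, "ax": 0, "ay": 0, "az": 0, "fingers": 60}], force=40)

```text
t: 8.45
eef_pos: [0.62, 0.0819, 0.1837]
tool_rot: [0.0, 0.946, 0.324, -0.0]
contact_force: [-0.5, -0.4, -0.5]
gripper_width: 0.703
grasp_force: 0.0
```

```bash
python3 s.py; python3 pin.py 331 285 w4; python3 -c "
from h import *
cv2.imwrite('pics/side4.png',bot.read_camera('side')['pixels'][40:300,200:600,::-1])"
```

```text
t8.45 p [0.62   0.0819 0.1837] yawx 37.83 tilt [-0. -0.] phi 37.72 rad 99.4 Ftool [-0.7 -0.   0.5] gw 0.703 gf 0.0 q7 -0.75
box 306 355 245 324 3247 77
[331.  288.9] 0.198 r 89.5 phi 35.17
[331. 312.] 0.214 r 87.4 phi 35.28
[331. 259.] 0.178 r 95.6 phi 35.15
```

View pics/w4.png

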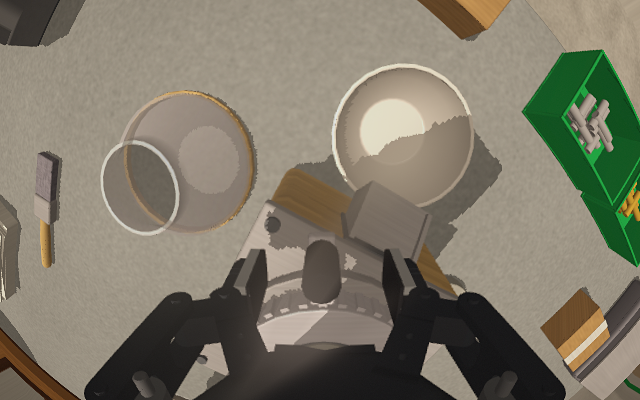

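View pics/side4.png

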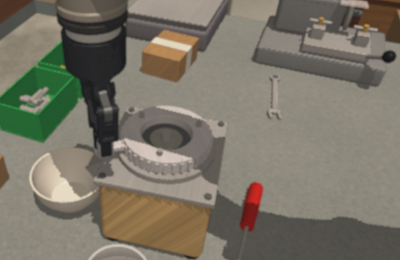

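The wrist view shows the pin at columns 303–340, rows 240–303. The shadow leaked into the mask, so I'll use its centre (321.5, 271).

Run:
```python
from pin import *
c=bot.read_camera("wrist")
for p in((321.5,271),(320.5,271)):
    o,d=wray(c,p);w=(o+d*(.198-o[2])/d[2])[:2]-[.5413,.0211];print(1e3*np.hypot(*w),np.degrees(np.arctan2(w[1],w[0])))
```

```text
100.13532770703091 38.266127915873156
100.13862939122295 38.54385570873575
```

>>> jog_arm(rows=[{"x": 0, "y": -0.6, "z": 0, "ax": 0, "ay": 0, "az": 0, "fingers": 30}, {"x": 0, "y": 0, "z": 0, "ax": 0, "ay": 0, "az": 0, "fingers": 12}, {"x": 0, "y": 0, "z": 0, "ax": 0, "ay": 0, "az": 0, "fingers": 12}, {"x": 0, "y": 0, "z": 0, "ax": 0, "ay": 0, "az": 0, "fingers": 12}, {"x": 0, "y": 0, "z": 0, "ax": 0, "ay": 0, "az": 0, "fingers": 12}, {"x": 0, "y": 0, "z": 0, "ax": 0, "ay": 0, "az": 0, "fingers": 12}, {"x": 0, "y": 0, "z": 0, "ax": 0, "ay": 0, "az": 0, "fingers": 12}, {"x": 0, "y": 0, "z": 0, "ax": 0, "ay": 0, "az": 0, "fingers": 12}], force=40)

```text
t: 9.4
eef_pos: [0.6194, 0.083, 0.1839]
tool_rot: [-0.0, 0.946, 0.324, -0.0]
contact_force: [-3.5, 1.4, 3.3]
gripper_width: 0.195
grasp_force: 39.0
```

```bash
python3 s.py
```

```text
t9.40 p [0.6194 0.083  0.1839] yawx 37.87 tilt [-0.  0.] phi 38.39 rad 99.7 Ftool [-1.9 -3.3 -3.3] gw 0.195 gf 39.0 q7 -0.75
```

>>> jog_arm(rows=[{"x": 0, "y": 1.5, "z": 0, "ax": 0, "ay": 0, "az": 0.8, "fingers": 12}, {"x": 0, "y": 1.5, "z": 0, "ax": 0, "ay": 0, "az": 0.8, "fingers": 12}, {"x": 0, "y": 1.5, "z": 0, "ax": 0, "ay": 0, "az": 0.8, "fingers": 12}, {"x": -0.2, "y": 1.5, "z": 0, "ax": 0, "ay": 0, "az": 0.8, "fingers": 12}, {"x": 0, "y": 0, "z": 0, "ax": 0, "ay": 0, "az": 0, "fingers": 12}, {"x": 0, "y": 0, "z": 0, "ax": 0, "ay": 0, "az": 0, "fingers": 12}, {"x": 0, "y": 0, "z": 0, "ax": 0, "ay": 0, "az": 0, "fingers": 12}, {"x": 0, "y": 0, "z": 0, "ax": 0, "ay": 0, "az": 0, "fingers": 12}], force=40)

```text
t: 10.2
eef_pos: [0.6202, 0.0816, 0.1837]
tool_rot: [-0.003, 0.954, 0.299, -0.002]
contact_force: [-14.1, 9.8, 13.2]
gripper_width: 0.198
grasp_force: 40.5
```

```bash
python3 s.py
```

```text
t10.20 p [0.6202 0.0816 0.1837] yawx 34.82 tilt [-0.007  0.005] phi 37.49 rad 99.4 Ftool [ -6.  -16.2 -13. ] gw 0.198 gf 40.5 q7 -0.79
```

Reproducible: about 16 N with no breakaway, twice what a notch takes, so the stop is notch φ ≈ 38°. Now 80° counter-clockwise, to φ ≈ 118°.

>>> jog_arm(rows=[{"x": -0.75, "y": -12.2, "z": 0, "ax": 0, "ay": 0, "az": -7, "fingers": 12}, {"x": -0.75, "y": -12.2, "z": 0, "ax": 0, "ay": 0, "az": -7, "fingers": 12}, {"x": -0.75, "y": -12.2, "z": 0, "ax": 0, "ay": 0, "az": -7, "fingers": 12}, {"x": -0.75, "y": -12.2, "z": 0, "ax": 0, "ay": 0, "az": -7, "fingers": 12}, {"x": -0.75, "y": -12.2, "z": 0, "ax": 0, "ay": 0, "az": -7, "fingers": 12}, {"x": -0.75, "y": -12.2, "z": 0, "ax": 0, "ay": 0, "az": -7, "fingers": 12}, {"x": 0, "y": 0, "z": 0, "ax": 0, "ay": 0, "az": 0, "fingers": 12}, {"x": 0, "y": 0, "z": 0, "ax": 0, "ay": 0, "az": 0, "fingers": 12}], force=40)

```text
t: 11.0
eef_pos: [0.5634, 0.1184, 0.1838]
tool_rot: [-0.0, 0.785, 0.619, -0.0]
contact_force: [-5.4, 1.2, 4.9]
gripper_width: 0.199
grasp_force: 40.3
```

```bash
python3 s.py
```

```text
t11.00 p [0.5634 0.1184 0.1838] yawx 76.52 tilt [-0.001  0.   ] phi 77.22 rad 99.7 Ftool [-0.1 -5.6 -4.9] gw 0.199 gf 40.3 q7 -0.27
```

>>> jog_arm(rows=[{"x": -0.72, "y": -11.9, "z": 0, "ax": 0, "ay": 0, "az": -6.9, "fingers": 12}, {"x": -0.72, "y": -11.9, "z": 0, "ax": 0, "ay": 0, "az": -6.9, "fingers": 12}, {"x": -0.72, "y": -11.9, "z": 0, "ax": 0, "ay": 0, "az": -6.9, "fingers": 12}, {"x": -0.72, "y": -11.9, "z": 0, "ax": 0, "ay": 0, "az": -6.9, "fingers": 12}, {"x": -0.72, "y": -11.9, "z": 0, "ax": 0, "ay": 0, "az": -6.9, "fingers": 12}, {"x": -0.72, "y": -11.9, "z": 0, "ax": 0, "ay": 0, "az": -6.9, "fingers": 12}, {"x": 0, "y": 0, "z": 0, "ax": 0, "ay": 0, "az": 0, "fingers": 12}, {"x": 0, "y": 0, "z": 0, "ax": 0, "ay": 0, "az": 0, "fingers": 12}], force=40)

```text
t: 11.8
eef_pos: [0.4952, 0.1088, 0.1838]
tool_rot: [0.0, 0.517, 0.856, 0.0]
contact_force: [0.1, -1.5, 1.3]
gripper_width: 0.194
grasp_force: 40.1
```

```bash
python3 s.py
```

```text
t11.80 p [0.4952 0.1088 0.1838] yawx 117.75 tilt [ 0.001 -0.   ] phi 117.72 rad 99.1 Ftool [-1.4 -0.6 -1.3] gw 0.194 gf 40.1 q7 0.30
```

At the notch with no load. I'll release and lift straight up.

>>> jog_arm(rows=[{"x": 0, "y": 0, "z": 0, "ax": 0, "ay": 0, "az": 0, "fingers": 60}, {"x": 0, "y": 0, "z": 0, "ax": 0, "ay": 0, "az": 0, "fingers": 60}, {"x": 0, "y": 0, "z": 0, "ax": 0, "ay": 0, "az": 0, "fingers": 60}, {"x": 0, "y": 0, "z": 0, "ax": 0, "ay": 0, "az": 0, "fingers": 60}, {"x": 0, "y": 0, "z": -25, "ax": 0, "ay": 0, "az": 0, "fingers": 60}, {"x": 0, "y": 0, "z": -30, "ax": 0, "ay": 0, "az": 0, "fingers": 60}, {"x": 0, "y": 0, "z": -30, "ax": 0, "ay": 0, "az": 0, "fingers": 60}, {"x": 0, "y": 0, "z": 0, "ax": 0, "ay": 0, "az": 0, "fingers": 60}], force=40)

```text
t: 12.6
eef_pos: [0.4966, 0.1099, 0.2726]
tool_rot: [0.002, 0.515, 0.857, 0.003]
contact_force: [-0.1, 0.8, 0.7]
gripper_width: 0.701
grasp_force: 0.0
```

```bash
python3 s.py; python3 -c "
from h import *
c=bot.read_camera('side');cv2.imwrite('pics/side5.png',c['pixels'][60:360,140:560,::-1]);c=bot.read_camera('wrist');cv2.imwrite('pics/w5.png',c['pixels'][...,::-1])"
```

```text
t12.60 p [0.4966 0.1099 0.2726] yawx 118.02 tilt [0.006 0.003] phi 116.72 rad 99.4 Ftool [ 0.8  0.3 -0.7] gw 0.701 gf 0.0 q7 0.24
```

View pics/w5.png

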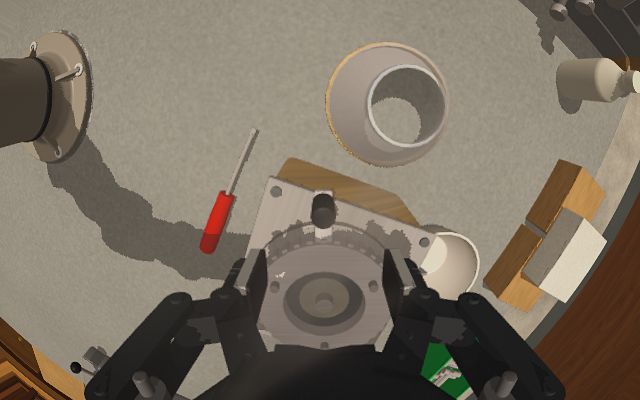

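The wrist view shows the grip free at (322,210), between the open and raised fingers. Final check of its angle, then hand in.

Run:
```python
from pin import *
c=bot.read_camera("wrist")
o,d=wray(c,(322,210));w=(o+d*(.200-o[2])/d[2])[:2]-[.5413,.0211];phi=np.degrees(np.arctan2(w[1],w[0]));print(1e3*np.hypot(*w),phi)
if 113<phi<123: print(bot.hand_in())
```

```text
101.50553430478587 119.14927171239209
the job is handed in; nothing more can be done
None
```

The job is handed in (no verdict came back): I turned the dial clockwise to the stop, felt at about 16 N on two tries, brought it back four clicks (about 80°) and left it released in its notch, with the gripper lifted clear.

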